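# Photograph culture dishes in the plate imager and put them away

## Task

Photograph the culture dishes standing on the bench: set every one of them flat into the nests of the imager's sample tray, slide the tray along the deck by its grip, without lifting it, until it is home against the stop under the head, and push the small red-knobbed lever on the head fully down so the light hood closes over the dishes, leaving it down for about three seconds for the exposure. Then raise the lever fully, slide the tray back out to its loading mark with the dishes still in it, and put each dish away, flat and right way up, in the caddy compartment whose label has its colour. Leave the tip box, the reagent jar and the timer where they are.

Things in the scene. Friction and masses are not known exactly. Their poses are not given: they have to be found in the camera images.
- dish_pink: closed round culture dish with pink medium, 60 mm diameter, 15 mm high, 35 g, lid taped on (one rigid piece); origin at the centre of its underside, z up through the lid. Two or three of the four colours are present. They start flat on the bench, in the middle between imager and caddy
- dish_yellow: closed round culture dish with yellow medium, 60 mm diameter, 15 mm high, 35 g, lid taped on (one rigid piece); origin at the centre of its underside, z up through the lid. Two or three of the four colours are present. They start flat on the bench, in the middle between imager and caddy
- dish_green: closed round culture dish with green medium, 60 mm diameter, 15 mm high, 35 g, lid taped on (one rigid piece); origin at the centre of its underside, z up through the lid. Two or three of the four colours are present. They start flat on the bench, in the middle between imager and caddy
- dish_violet: closed round culture dish with violet medium, 60 mm diameter, 15 mm high, 35 g, lid taped on (one rigid piece); origin at the centre of its underside, z up through the lid. Two or three of the four colours are present. They start flat on the bench, in the middle between imager and caddy
- tray: loose aluminium sample tray on the imager's deck; origin: centre of its underside, z up. Plate 220 (x) by 78 (y) by 6 mm, 450 g, with a row of three square nests along x, each 68 by 70 mm inside, lips 3 mm high, 4 mm thick. A 30 mm wide, 6 mm thick tongue runs out to y = +139 mm and carries the pull grip. It slides along y: -y is in under the head. Starts empty near the loading mark
- tray_nest0 (a point): centre of the floor of the tray's nest 0 (nest 0 at tray x = -72 mm, nest 1 at 0, nest 2 at +72 mm), 6 mm above the tray's underside; any dish may go in any nest
- tray_nest1 (a point): centre of the floor of the tray's nest 1 (nest 0 at tray x = -72 mm, nest 1 at 0, nest 2 at +72 mm), 6 mm above the tray's underside; any dish may go in any nest
- tray_nest2 (a point): centre of the floor of the tray's nest 2 (nest 0 at tray x = -72 mm, nest 1 at 0, nest 2 at +72 mm), 6 mm above the tray's underside; any dish may go in any nest
- tray_grip (a point): top centre of the tray's dark blue upright pull grip: a block 16 mm (tray x) by 26 mm (tray y), 40 mm high above the tongue; it stands 125 mm to the +y side of the tray's origin. This point is 46 mm above the tray's underside
- capture_mark (a point): point on the deck's top under the head where the tray's origin lies when the tray is home, its -y edge against the end stop (10 mm high); same axes as the imager
- imager: cream plate imager, fixed. Origin on the bench below the capture mark; y points out along the deck to the loading mark, z up. Deck top 15 mm above the bench, with two low guide strips (8 mm high) along y, 4 mm clear of the tray each side; grey column at the -y end; head 246 mm (x) by 115 mm (y) hanging over the origin, its +y face at y = 54 mm, its top at 200 mm, a 30 mm high camera barrel on it
- hood_edge (a point): centre of the lower edge of the black open-bottomed light hood that hangs under the head, 230 by 90 mm inside, 238 by 98 mm outside; 62 mm above the bench with the lever up, 30 mm with it down (tops of dishes in the tray: 36 mm)
- load_mark (a point): point on the deck's top, 200 mm out (+y of the imager) from the capture mark, between two dark lines across the deck; the tray's origin lies here when it is at its loading mark
- lever (a joint): small pivot lever on top of the head, at its -x end: 0 rad = fully up (hood raised; arm points 70 degrees above level towards the imager's -x), 0.95 rad = fully down (hood closed; arm 15 degrees above level). It works the hood through a linkage (hood travel 32 mm in proportion) and stays where it is left; it takes about 3 N at the knob. It may start part-way down, up to 0.5 rad
- lever_ball (a point): centre of the red ball knob, 22 mm diameter, at the lever's tip, 75 mm from the pivot; 295 mm above the bench with the lever up, 245 mm when down
- lever_pivot (a point): the lever's pivot, 225 mm above the bench, 75 mm to the -x side of the imager's centre line; the hinge runs along the imager's y and the lever swings in the imager's x-z plane. A bracket 20 mm wide holds it
- store_pink (a point): centre of the floor, 8 mm above the bench, of the storage compartment with a pink floor and a pink label strip on its -x rim: an inside square of 70 mm with a 3 mm high, 12 mm wide rim. The four compartments form a 2 by 2 caddy at 100 mm pitch; which colour is where varies
- store_yellow (a point): centre of the floor, 8 mm above the bench, of the storage compartment with a yellow floor and a yellow label strip on its -x rim: an inside square of 70 mm with a 3 mm high, 12 mm wide rim. The four compartments form a 2 by 2 caddy at 100 mm pitch; which colour is where varies
- store_green (a point): centre of the floor, 8 mm above the bench, of the storage compartment with a green floor and a green label strip on its -x rim: an inside square of 70 mm with a 3 mm high, 12 mm wide rim. The four compartments form a 2 by 2 caddy at 100 mm pitch; which colour is where varies
- store_violet (a point): centre of the floor, 8 mm above the bench, of the storage compartment with a violet floor and a violet label strip on its -x rim: an inside square of 70 mm with a 3 mm high, 12 mm wide rim. The four compartments form a 2 by 2 caddy at 100 mm pitch; which colour is where varies
- tip_box: bystander: blue pipette tip box with a pale lid, 87 by 122 mm, 54 mm high; origin at the centre of its underside
- reagent: bystander: amber reagent jar with a blue cap, 42 mm diameter, 75 mm high; origin at the centre of its underside
- timer: bystander: white bench timer lying flat, 62 by 62 mm, 18 mm high; origin at the centre of its underside

How it is judged:
On the way, in this order (a step that is already met when the one before it is completed fails the run):
1. every dish sits flat and right way up in a nest of the tray (((horizontal distance between dish_pink and tray_nest0 below 0.009 m and z of dish_pink in the frame of tray_nest0 between -0.004 and 0.004 m) or (horizontal distance between dish_pink and tray_nest1 below 0.009 m and z of dish_pink in the frame of tray_nest1 between -0.004 and 0.004 m) or (horizontal distance between dish_pink and tray_nest2 below 0.009 m and z of dish_pink in the frame of tray_nest2 between -0.004 and 0.004 m)) and angle between each of dish_pink, dish_yellow, dish_green, dish_violet's own z axis and vertical below 0.035 rad and ((horizontal distance between dish_yellow and tray_nest0 below 0.009 m and z of dish_yellow in the frame of tray_nest0 between -0.004 and 0.004 m) or (horizontal distance between dish_yellow and tray_nest1 below 0.009 m and z of dish_yellow in the frame of tray_nest1 between -0.004 and 0.004 m) or (horizontal distance between dish_yellow and tray_nest2 below 0.009 m and z of dish_yellow in the frame of tray_nest2 between -0.004 and 0.004 m)) and ((horizontal distance between dish_green and tray_nest0 below 0.009 m and z of dish_green in the frame of tray_nest0 between -0.004 and 0.004 m) or (horizontal distance between dish_green and tray_nest1 below 0.009 m and z of dish_green in the frame of tray_nest1 between -0.004 and 0.004 m) or (horizontal distance between dish_green and tray_nest2 below 0.009 m and z of dish_green in the frame of tray_nest2 between -0.004 and 0.004 m)) and ((horizontal distance between dish_violet and tray_nest0 below 0.009 m and z of dish_violet in the frame of tray_nest0 between -0.004 and 0.004 m) or (horizontal distance between dish_violet and tray_nest1 below 0.009 m and z of dish_violet in the frame of tray_nest1 between -0.004 and 0.004 m) or (horizontal distance between dish_violet and tray_nest2 below 0.009 m and z of dish_violet in the frame of tray_nest2 between -0.004 and 0.004 m))), for 0.3 s.
2. with the dishes in it, the tray is home under the head and the lever is fully down, for 2 s (all of step 1 and horizontal distance between tray and capture_mark below 0.01 m and angle between the x axis of tray and the x axis of capture_mark, either way round below 0.06 rad and value of joint lever above 0.85 rad), for 2 s.
3. the lever is fully up and the tray is back at its loading mark with the dishes in it (all of step 1 and horizontal distance between tray and load_mark below 0.015 m and value of joint lever below 0.1 rad), for 0.3 s.
At the end, for the whole second after the job is handed in: every dish present lies flat (within 0.035 rad) and right way up on the floor of the compartment of its own colour (centre within 9 mm, height within 4 mm), at rest; the lever is fully up (below 0.10 rad) and the tray rests within 15 mm of its loading mark (horizontal distance between dish_pink and store_pink below 0.009 m and z of dish_pink in the frame of store_pink between -0.004 and 0.004 m and angle between each of dish_pink, dish_yellow, dish_green, dish_violet's own z axis and vertical below 0.035 rad and linear speed of each of dish_pink, dish_yellow, dish_green, dish_violet, tray below 0.02 m/s and horizontal distance between dish_yellow and store_yellow below 0.009 m and z of dish_yellow in the frame of store_yellow between -0.004 and 0.004 m and horizontal distance between dish_green and store_green below 0.009 m and z of dish_green in the frame of store_green between -0.004 and 0.004 m and horizontal distance between dish_violet and store_violet below 0.009 m and z of dish_violet in the frame of store_violet between -0.004 and 0.004 m and value of joint lever below 0.1 rad and horizontal distance between tray and load_mark below 0.015 m); the robot touches nothing.
It fails at once if the tray is lifted off the deck (more than 12 mm) (z of tray in the frame of load_mark above 0.012 m).
It fails at once if the tip box is moved by more than 25 mm (distance of tip_box from where it was at the start of the episode above 0.025 m).
It fails at once if the reagent is moved by more than 25 mm (distance of reagent from where it was at the start of the episode above 0.025 m).
It fails at once if the timer is moved by more than 25 mm (distance of timer from where it was at the start of the episode above 0.025 m).
Of dish_pink, dish_yellow, dish_green, dish_violet only 2 to 3 are there at a start; the rules pass over those that are not, and their reading is None.
At some moment in a run one of dish_pink, dish_yellow, dish_green, dish_violet may be knocked a few centimetres aside while the robot is not near it.
Once in a run the grip may slacken for a moment while it holds something.
It also fails if it takes over 210 s, if anything falls off the work surface, if the arm or the gripper's body presses on something with over 40 N, if the wrist force passes 120 N, or if a joint passes its speed limit or range.

## Robot

A 7-joint arm with a two-finger parallel gripper is mounted at the origin on the work surface. World frame = base frame: x ahead of the robot, y to its left, z up, the work surface at z = 0. Lengths are in m, angles in rad, forces in N, time in s.
With the tool pointing down it reaches from about 0.4 to 0.9 m from the base axis. Payload 5.6 kg.
Tool frame: the origin (TCP) lies midway between the tips of the shut fingers; the grasp point (between the pads) lies 19 mm behind it; z points along the fingers, y is the line along which they close (so a half turn about z gives the same grasp; the last joint's range is limited). The gripper opens to 92 mm and grips with 3 to 60 N. Pads are 20 mm wide; open, the fingers measure 128 mm over their backs; the gripper's body (75 mm by 189 mm) begins 69 mm behind the grasp point.
Start: joints at [1.15, 0.468, -0.012, 1.603, 0.006, 1.071, -0.056], TCP at [0.24, -0.604, 0.215] pointing down, gripper open.
Joint ranges: [-2.53, 2.53], [-0.31, 2.02], [-1.57, 1.55], [0.28, 2.44], [-1.29, 4.43], [0.15, 1.84], [-2.92, 2.92]. Speed limits (rad/s): [2.57, 2.57, 3.14, 3.14, 3.14, 3.14, 3.14].

## Interface

Orientations are given as a 3x3 rotation matrix whose columns are the frame's x, y, z axes.
In Python, from station import env, effector, solver, viewer, workorder, search_frame, tip_of gives the robot as it stands. Calls block until the motion is done:
- env.reach(position, orientation): joint-space move of the TCP to a pose.
- env.movel(position, frame=None, rate=0.15): straight line of the TCP; frame=None keeps the orientation; rate is the mean speed in m/s.
- env.goto_joints(angles): joint-space move.
- effector.release() and effector.grasp(squeeze=None): open the fingers fully, or close them until they stop; squeeze is the grip in N (None keeps the last).
- env.pause(seconds).
- solver.inverse_kinematics(position, orientation): joint angles nearest the present ones, or None.
- env.sense(): the state.
- viewer.read_camera(name): name is "scene" or "side" or "wrist"; returns (picture, depth): 400x640x3 uint8, red, green, blue; 400x640 float32, m along the optical axis (not along the pixel's ray), 0 where there is no reading.
- viewer.camera_info(name): a dict with "intrinsics" (3x3 intrinsics, pixels), "dist_coeffs" ([k1, k2, p1, p2, k3] as OpenCV has them; the pictures are not rectified), "eye" and "rotation" of the camera in the world; the wrist camera has in their place "T_tool_cam" (4x4, takes a point from camera to tool coordinates, whose origin is the TCP and whose axes are the flange's). Camera axes: x right, y up, looking along -z (the intrinsics and any distortion apply to the point x, -y, -z); pixel columns grow to the right and rows downward; lengths in m; the calibration is good to about 2 mm. A picture is of the moment at which its call begins: read the wrist's pose just before it. camera_info takes no time and is no camera call.
A pose or a line that the arm cannot do raises env.PlanningError and nothing moves.
- workorder.finish_job(): hands the job in; it is judged then, once.
Trained networks look in the newest picture that a camera, given by its name, has taken for a name from the list of things; names that differ only in an ending like _2 or _b are one class to them, and where a whole thing is asked for, a point or a joint stands for the part that bears it (a point fixed in the world has none). Each returns a list of dicts, best first, with "score" (0 to 1); they miss things now and then, are a little off and sometimes report something else, mostly with a low value. They report only what shows in the picture. A call takes as long as a camera call.
- search_frame(camera, name): "at" ([x, y, z] in m, in world coordinates, good to about 4 mm: the middle of the surface that is visible of it).
- tip_of(camera, name): "at" ([x, y, z] in m, in world coordinates, good to about 4 mm: a listed point, or the origin of a listed thing).
The state is a dict: "t": time; "joint_positions": joint angles; "joint_velocities": joint speeds; "tau": joint torques, N m; "ee_pos": TCP position; "tcp_rot": TCP orientation; "wrist_force": force on the tool from outside, world axes, zero at the start; "moment": the same for the moment, N m; "gripper_width": finger opening in m; "grasp_force": force on a finger pad.
Only numpy, scipy, OpenCV 4.12 (cv2) and the standard library are available. Lean on these libraries where they do the work, as an engineer would, in place of code of your own. Each camera call takes 0.05 s, during which the arm holds its last target. There are 200 camera calls.

## Working session

There is one attempt and no reset: what is moved stays moved. The work goes in short steps, each a Python script; the robot and the scene stay as the last script left them, time stands still between calls to the robot, and variables do not carry over. Pictures are saved under pics/ and viewed, at most 14 in all, crops included, and the job is handed in when it is done.

```bash
mkdir -p pics; ls
python3 - <<'E'
from station import env, effector, solver, viewer, workorder, search_frame, tip_of
import cv2, numpy as np
np.set_printoptions(precision=3,suppress=True)
for c in ["scene","side"]:
    p,d=viewer.read_camera(c); cv2.imwrite(f"pics/{c}0.png",p[:,:,::-1])
    i=viewer.camera_info(c); print(c,i["eye"],i["rotation"].tolist() if hasattr(i["rotation"],'tolist') else i["rotation"])
    for n in "dish_pink dish_yellow dish_green dish_violet tray tray_nest0 tray_nest1 tray_nest2 tray_grip capture_mark load_mark lever_ball lever_pivot hood_edge imager store_pink store_yellow store_green store_violet tip_box reagent timer".split():
        r=tip_of(c,n)
        print(n,[(np.round(x["at"],3).tolist(),round(x["score"],2)) for x in r[:2]])
print(env.sense()["t"])
E
```

```text
pics
scene [ 1.233 -0.246  1.142] [[0.37646717216093556, -0.7324656883456089, 0.5672446418270889], [0.9263850726168144, 0.2916055647230169, -0.23827902101383214], [0.009119513029120703, 0.6151911979368399, 0.7883252022250385]]
dish_pink [([0.46, 0.182, -0.001], 0.55), ([0.636, -0.112, 0.018], 0.19)]
dish_yellow [([0.473, 0.093, 0.003], 0.8)]
dish_green []
dish_violet []
tray [([0.564, -0.111, 0.019], 0.77), ([0.637, -0.114, 0.021], 0.4)]
tray_nest0 [([0.49, -0.122, 0.023], 0.88), ([0.636, -0.109, 0.019], 0.68)]
tray_nest1 [([0.49, -0.122, 0.023], 0.88), ([0.636, -0.109, 0.019], 0.68)]
tray_nest2 [([0.49, -0.122, 0.023], 0.88), ([0.636, -0.109, 0.019], 0.68)]
tray_grip [([0.552, 0.01, 0.06], 0.79)]
capture_mark []
load_mark [([0.56, -0.131, 0.011], 0.89)]
lever_ball [([0.563, -0.114, 0.019], 0.69), ([0.46, -0.342, 0.289], 0.49)]
lever_pivot [([0.502, -0.34, 0.228], 0.88), ([0.551, 0.326, 0.005], 0.48)]
hood_edge []
imager []
store_pink [([0.545, 0.426, 0.005], 0.56), ([0.45, 0.317, 0.01], 0.41)]
store_yellow [([0.555, 0.326, 0.008], 0.6), ([0.637, -0.111, 0.02], 0.38)]
store_green [([
[... 941 characters left out ...]
.014], 0.3)]
capture_mark [([0.58, -0.331, 0.011], 0.91)]
load_mark [([0.562, -0.132, 0.016], 0.62), ([0.329, -0.191, -0.003], 0.57)]
lever_ball [([0.464, -0.342, 0.287], 0.4), ([0.544, 0.329, 0.007], 0.39)]
lever_pivot []
hood_edge [([0.501, -0.336, 0.223], 0.43), ([0.544, 0.329, 0.009], 0.3)]
imager [([0.578, -0.336, -0.001], 0.83)]
store_pink [([0.544, 0.427, 0.008], 0.73)]
store_yellow [([0.564, -0.112, 0.017], 0.36), ([0.542, 0.429, 0.011], 0.23)]
store_green [([0.444, 0.42, 0.01], 0.81)]
store_violet [([0.449, 0.319, 0.006], 0.84)]
tip_box [([0.33, -0.189, -0.002], 0.74)]
reagent [([0.563, -0.114, 0.017], 0.75), ([0.722, 0.004, -0.003], 0.67)]
timer [([0.383, 0.013, -0.003], 0.58)]
2.3
```

View pics/scene0.png

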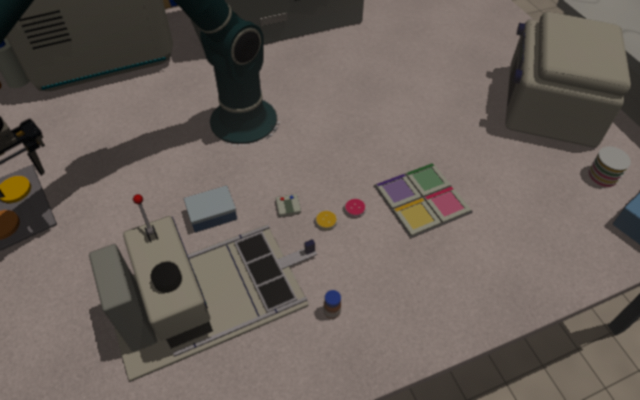

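View pics/side0.png

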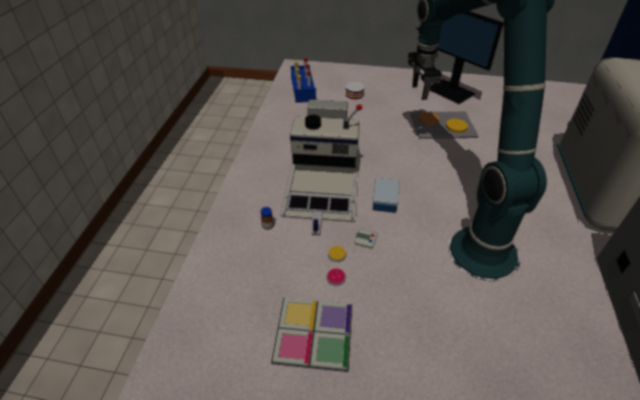

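Two dishes are present: pink (scene 355,208) and yellow (326,220). The caddy, the tray (near scene 268,270) and the lever ball (138,199) agree with the networks. Next I'll take close views from the wrist camera.

```bash
cat > h.py <<'E'
from station import env, effector, solver, viewer, workorder, search_frame, tip_of
import cv2, numpy as np
np.set_printoptions(precision=4,suppress=True)
def R(yaw):  # tool down, closing axis (y) at angle yaw from world x
    y=np.array([np.cos(yaw),np.sin(yaw),0]); z=np.array([0,0,-1.]); return np.column_stack([np.cross(y,z),y,z])
def best(p,yaw):  # half-turn choice by least joint travel
    q0=np.array(env.sense()["joint_positions"]); c=[]
    for a in (yaw,yaw+np.pi):
        q=solver.inverse_kinematics(p,R(a))
        if q is not None: c.append((np.abs(np.array(q)-q0).max(),a))
    return R(min(c)[1])
def cloud(cam):
    s=env.sense(); i=viewer.camera_info(cam); p,d=viewer.read_camera(cam)
    if cam=="wrist":
        T=np.eye(4); T[:3,:3]=s["tcp_rot"]; T[:3,3]=s["ee_pos"]; T=T@np.array(i["T_tool_cam"])
    else:
        T=np.eye(4); T[:3,:3]=i["rotation"]; T[:3,3]=i["eye"]
    v,u=np.mgrid[:400,:640]; uv=np.stack([u,v],-1).reshape(-1,1,2).astype(np.float64)
    n=cv2.undistortPoints(uv,np.array(i["intrinsics"]),np.array(i["dist_coeffs"])).reshape(400,640,2)
    c=np.stack([n[...,0]*d,-n[...,1]*d,-d],-1)
    w=c@T[:3,:3].T+T[:3,3]; w[d==0]=np.nan
    return p,w
HUE={"pink":(160,178),"yellow":(18,32),"green":(45,80),"violet":(120,148)}
def blob(p,w,col,zlo,zhi,near=None,rad=0.08,smin=110):
    h=cv2.cvtColor(p,cv2.COLOR_RGB2HSV); a,b=HUE[col]
    m=(h[...,0]>=a)&(h[...,0]<=b)&(h[...,1]>smin)&(w[...,2]>zlo)&(w[...,2]<zhi)
    if near is not None: m&=np.hypot(w[...,0]-near[0],w[...,1]-near[1])<rad
    n,l,st,_=cv2.connectedComponentsWithStats(m.astype(np.uint8))
    if n<2: return None
    k=1+st[1:,4].argmax(); q=w[l==k]
    (r)=cv2.minAreaRect(q[:,:2].astype(np.float32)); c=cv2.minEnclosingCircle(q[:,:2].astype(np.float32))
    return dict(circ=np.array(c[0]),r=c[1],rect=np.array(r[0]),size=r[1],ang=r[2],z=np.median(q[:,2]),n=len(q))
def nets(cam,names,k=2):
    for n in names: print(cam,n,[(np.round(x["at"],4).tolist(),round(x["score"],2)) for x in tip_of(cam,n)[:k]])
def st():
    s=env.sense(); print("t%.1f"%s["t"],np.array(s["ee_pos"]),"w%.4f"%s["gripper_width"],"gf",np.round(s["grasp_force"],1),"F",np.array(s["wrist_force"]))
    return s
E
python3 - <<'E'
from h import *
s=st(); print(s["tcp_rot"])
print(viewer.camera_info("wrist"))
P=[0.53,-0.10,0.36]; env.reach(P,best(P,0.09))
p,w=cloud("wrist"); cv2.imwrite("pics/w1.png",p[:,:,::-1])
nets("wrist","tray tray_nest0 tray_grip load_mark dish_yellow".split(),3)
P=[0.47,0.14,0.36]; env.reach(P,best(P,0.0))
p,w=cloud("wrist"); cv2.imwrite("pics/w2.png",p[:,:,::-1])
for c in ("pink","yellow"): print(c,blob(p,w,c,0.003,0.03)); 
nets("wrist","dish_pink dish_yellow".split(),1)
P=[0.5,0.36,0.36]; env.reach(P,best(P,0.0))
p,w=cloud("wrist"); cv2.imwrite("pics/w3.png",p[:,:,::-1])
for c in ("pink","yellow"): print(c,blob(p,w,c,0.0,0.03,smin=60))
nets("wrist",["store_pink","store_yellow"],1)
a=[cv2.imread(f"pics/w{i}.png") for i in (1,2,3)]
cv2.imwrite("pics/w123.png",cv2.resize(np.vstack([np.hstack(a[:2]),np.hstack([a[2],a[2]*0])]),(800,500)))
st()
E
```

```text
t2.3 [ 0.2397 -0.6042  0.2146] w0.0921 gf 0.0 F [-0.9027  0.238  -0.6549]
[[ 0.9295  0.3688 -0.    ]
 [ 0.3688 -0.9295 -0.0001]
 [-0.      0.0001 -1.    ]]
{'intrinsics': array([[280.2389,   0.    , 319.9744],
       [  0.    , 280.2389, 202.2977],
       [  0.    ,   0.    ,   1.    ]]), 'dist_coeffs': array([-0.0461,  0.    ,  0.    ,  0.    ,  0.    ]), 'T_tool_cam': array([[-0.0009,  0.9704,  0.2414,  0.0671],
       [ 1.    ,  0.0007,  0.0009, -0.0002],
       [ 0.0007,  0.2414, -0.9704, -0.1702],
       [ 0.    ,  0.    ,  0.    ,  1.    ]])}
wrist tray [([0.5622, -0.1115, 0.0119], 0.93)]
wrist tray_nest0 [([0.5624, -0.115, 0.0181], 0.91), ([0.5748, -0.3323, -0.0017], 0.68), ([0.6343, -0.1078, 0.0288], 0.67)]
wrist tray_grip [([0.5572, 0.0126, 0.0614], 0.61)]
wrist load_mark [([0.5651, -0.1358, 0.014], 0.71)]
wrist dish_yellow [([0.4705, 0.0875, -0.0018], 0.98)]
pink {'circ': array([0.4595, 0.1814]), 'r': 0.027317248284816742, 'rect': array([0.4593, 0.1809]), 'size': (0.05347859114408493, 0.050835561007261276), 'ang': 89.8106918334961, 'z': np.float64(0.015536437460355768), 'n'
[... 269 characters left out ...]
0.0005], 0.64)]
wrist dish_yellow [([0.4716, 0.0905, -0.0005], 0.74)]
pink {'circ': array([0.5297, 0.4266]), 'r': 0.05559990927577019, 'rect': array([0.5353, 0.4273]), 'size': (0.08165998011827469, 0.08974222093820572), 'ang': 3.3899717330932617, 'z': np.float64(0.008645915510458069), 'n': 1748}
yellow {'circ': array([0.5364, 0.3265]), 'r': 0.056527767330408096, 'rect': array([0.5407, 0.3258]), 'size': (0.08217791467905045, 0.09080137312412262), 'ang': 2.0388920307159424, 'z': np.float64(0.0086976289200561), 'n': 1607}
wrist store_pink [([0.5453, 0.4306, 0.0142], 0.9)]
wrist store_yellow [([0.5474, 0.3311, 0.0074], 0.58)]
t6.9 [0.501  0.3579 0.3603] w0.0920 gf 0.0 F [-0.7666  0.3032 -0.0727]
```

View pics/w123.png

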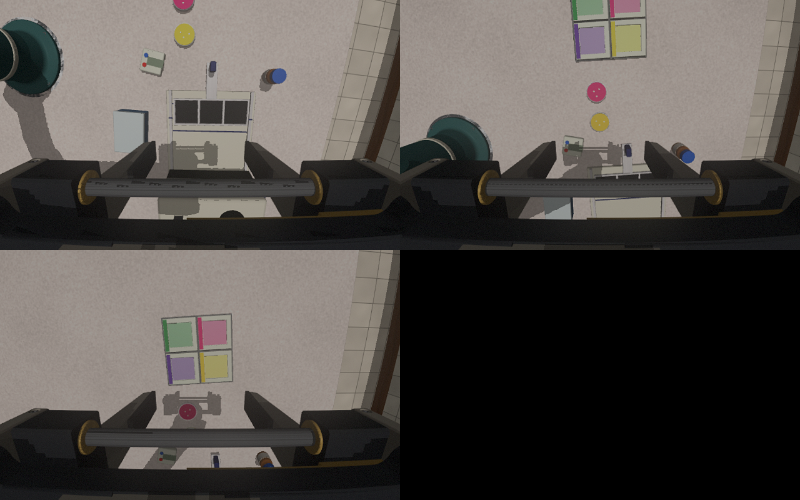

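Wrist mosaic: the dishes, tray nests (x 175–250, y 100–125 in the top-left tile) and caddy (bottom-left tile, 165–232 by 315–385) are where the networks put them. The compartment blobs include the 12 mm label strip. I'll measure the imager, tray and caddy frames from rectangles.

```bash
cat >> h.py <<'E'
def rects(w,m,amin=60,top=6):
    n,l,s,_=cv2.connectedComponentsWithStats(m.astype(np.uint8)); o=[]
    for k in range(1,n):
        if s[k,4]<amin: continue
        q=w[l==k]; r=cv2.minAreaRect(q[:,:2].astype(np.float32))
        o.append((s[k,4],np.round(r[0],4),np.round(r[1],4),round(r[2],2),round(float(np.median(q[:,2])),4)))
    return sorted(o,key=lambda t:-t[0])[:top]
E
python3 - <<'E'
from h import *
def pr(t,o):
    print(t); [print("  ",*x) for x in o]
def near(w,x,y,r): return np.hypot(w[...,0]-x,w[...,1]-y)<r
for c in ("scene","side"):
    p,w=cloud(c); g=p.max(-1)
    pr(c+" head",rects(w,(abs(w[...,2]-0.2)<0.006)&near(w,.58,-.33,.17),200,2))
    pr(c+" nests",rects(w,(g<70)&(abs(w[...,2]-0.021)<0.01)&near(w,.563,-.113,.13),30,4))
    for col in ("pink","yellow"): print(c,col,{k:v for k,v in blob(p,w,col,0.006,0.03,near=(.47,.14)).items() if k in("circ","r","z")})
def floors(c,p,w):
    h=cv2.cvtColor(p,cv2.COLOR_RGB2HSV); 
    m0=(w[...,2]>0.0)&(w[...,2]<.03)&near(w,.497,.374,.13)
    for col,(a,b) in HUE.items():
        m=m0&(h[...,0]>=a-8)&(h[...,0]<=b+8)&(h[...,1]>40)
        S=h[...,1][m]; print(c,col,"sat pct",np.percentile(S,[5,25,50,75,95]))
        t=cv2.threshold(S.reshape(-1,1),0,255,cv2.THRESH_OTSU)[0]
        pr("floor",rects(w,m&(h[...,1]<=t),60,1))
P=[0.5,0.28,0.36]; env.reach(P,best(P,0.0)); p,w=cloud("wrist"); floors("wrist",p,w)
P=[0.565,-0.16,0.38]; env.reach(P,best(P,0.09)); p,w=cloud("wrist"); g=p.max(-1)
pr("wrist nests",rects(w,(g<70)&(abs(w[...,2]-0.021)<0.01)&near(w,.563,-.113,.13),30,4))
pr("wrist grip",rects(w,(abs(w[...,2]-0.061)<0.006)&near(w,.555,.01,.05),20,2))
pr("wrist deck",rects(w,(w[...,2]>0.010)&(w[...,2]<.07)&near(w,.57,-.15,.2),200,2))
cv2.imwrite("pics/w4.png",p[:,:,::-1]); st()
E
```

```text
scene head
   4326 [ 0.5765 -0.3363] [0.2469 0.1141] 3.81 0.2006
scene nests
   641 [ 0.6319 -0.1097] [0.066  0.0674] 2.46 0.022
   583 [ 0.5601 -0.1151] [0.0675 0.0662] 2.67 0.0222
   537 [ 0.4883 -0.1199] [0.0671 0.0662] 5.34 0.0225
scene pink {'circ': array([0.4595, 0.1798]), 'r': 0.02799190767109394, 'z': np.float64(0.01678992266919299)}
scene yellow {'circ': array([0.4702, 0.09  ]), 'r': 0.029772531241178513, 'z': np.float64(0.016454516387196638)}
side head
   220 [ 0.4835 -0.3369] [0.064  0.1162] 1.97 0.2006
side nests
side pink {'circ': array([0.4596, 0.1798]), 'r': 0.02758236601948738, 'z': np.float64(0.015763899837126116)}
side yellow {'circ': array([0.468 , 0.0919]), 'r': 0.027750398963689804, 'z': np.float64(0.01584171294405423)}
wrist pink sat pct [ 61.  72.  74.  77. 160.]
floor
   1621 [0.5408 0.4254] [0.0705 0.0724] 3.7 0.0085
wrist yellow sat pct [ 67.  89.  90.  93. 161.]
floor
   1513 [0.5433 0.3288] [0.0802 0.0907] 5.75 0.0085
wrist green sat pct [ 44.  46.  47.  48. 110.]
floor
   1512 [0.4421 0.4218] [0.0671 0.0671] 3.65 0.0085
wrist violet sat pct [ 42.  44.  46.  48. 118.]
floor
   1288 [0.448  0.3216] [0.0652 0.0665] 3.61 0.0085
wrist nests
   1239 [ 0.6336 -0.1079] [0.0644 0.0661] 5.38 0.0215
   1238 [ 0.5624 -0.1128] [0.063 0.066] 4.64 0.0215
   1224 [ 0.4899 -0.1188] [0.0643 0.0661] 4.28 0.0216
wrist grip
   149 [0.5527 0.0099] [0.0131 0.0241] 5.15 0.0609
wrist deck
   18192 [ 0.5622 -0.1386] [0.262  0.3272] 3.77 0.0161
   292 [ 0.3723 -0.1584] [0.0039 0.0606] 0.69 0.0363
t9.2 [ 0.5653 -0.1581  0.3801] w0.0920 gf 0.0 F [0.2915 0.274  0.3539]
```

```bash
cat >> h.py <<'E'
def pick(xy,z,yaw,hi=0.09,sq=20):
    Q=best([*xy,hi],yaw); env.reach([*xy,hi],Q); env.movel([*xy,z],Q,0.12)
    effector.grasp(sq); s=st(); env.movel([*xy,hi],Q,0.12); return Q
def place(xy,z,yaw,hi=0.09):
    s=env.sense(); p=s["ee_pos"]; Q=best([*xy,hi],yaw)
    env.movel([*xy,hi],Q,0.15); s=st()
    if s["gripper_width"]<0.055: print("LOST"); return False
    env.movel([*xy,z],Q,0.08); st(); effector.release(); env.movel([*xy,hi],Q,0.15); return True
TY=0.072; TC=np.array([.5615,-.1135])
NEST={k:TC+(k-1)*0.072*np.array([np.cos(TY),np.sin(TY)]) for k in (0,1,2)}
E
python3 - <<'E'
from h import *
pick([.469,.0913],.006,0.0)
place(NEST[0],.028,TY)
P=[0.5,0.06,0.3]; env.reach(P,best(P,0.0)); p,w=cloud("wrist")
print(blob(p,w,"pink",0.006,0.03))
P=[0.535,-0.2,0.34]; env.reach(P,best(P,0.0)); p,w=cloud("wrist"); cv2.imwrite("pics/w5.png",p[:,:,::-1])
print(blob(p,w,"yellow",0.006,0.06)); print(NEST[0]); st()
E
```

```text
t12.1 [0.4692 0.0912 0.0062] w0.0591 gf 20.0 F [-0.0824 -0.5981  2.4505]
t14.5 [ 0.4896 -0.1178  0.09  ] w0.0591 gf 20.0 F [ 0.2377  0.3141 -0.2939]
t15.4 [ 0.4898 -0.1185  0.0278] w0.0592 gf 20.0 F [ 0.3847 -0.211  -0.5086]
{'circ': array([0.4596, 0.1815]), 'r': 0.027221595868468285, 'rect': array([0.4595, 0.1816]), 'size': (0.05288218706846237, 0.05326690524816513), 'ang': 26.830059051513672, 'z': np.float64(0.015537385453415292), 'n': 988}
{'circ': array([ 0.4894, -0.1181]), 'r': 0.02725793980062008, 'rect': array([ 0.4899, -0.1186]), 'size': (0.05265762656927109, 0.05260736122727394), 'ang': 89.05104064941406, 'z': np.float64(0.036498605712923016), 'n': 856}
[ 0.4897 -0.1187]
t18.8 [ 0.5351 -0.1976  0.3399] w0.0919 gf 0.0 F [0.2805 0.1475 0.3787]
```

View pics/w5.png

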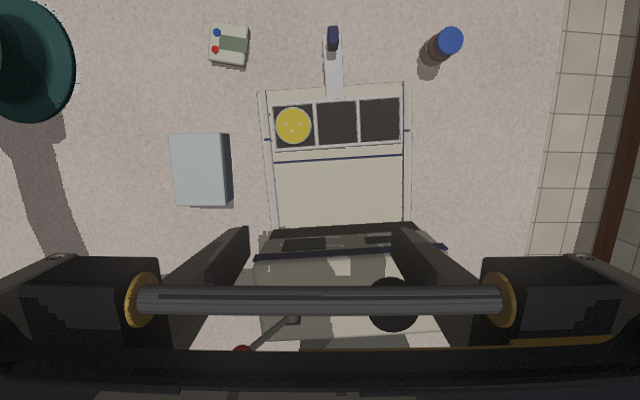

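The picture shows yellow flat in nest 0 at (293,125), with nests 1 and 2 empty. Pink goes to nest 2 next.

Run:
```python
from h import *
pick([.4597,.181],.006,0.0)
place(NEST[2],.028,TY)
P=[0.56,-0.2,0.34]; env.reach(P,best(P,0.0)); p,w=cloud("wrist"); 
for c in ("yellow","pink"):
    b=blob(p,w,c,0.006,0.06); print(c,b and (b["circ"],b["r"],b["z"]))
print(NEST); g=p.max(-1)
m=(g<70)&(abs(w[...,2]-0.021)<0.01)&(np.hypot(w[...,0]-.563,w[...,1]+.113)<.13)
for r in rects(w,m,100,2): print(*r)
for r in rects(w,(abs(w[...,2]-0.061)<0.006)&(np.hypot(w[...,0]-.555,w[...,1]-.01)<.05),20,2): print("grip",*r)
st()
```

```text
t21.9 [0.4599 0.1809 0.0062] w0.0592 gf 20.0 F [-1.035  -0.8943  1.8563]
t25.2 [ 0.6332 -0.1076  0.0901] w0.0591 gf 20.0 F [-0.2147  0.2355  0.1159]
t26.1 [ 0.6335 -0.1082  0.0278] w0.0591 gf 20.0 F [ 0.5516  0.2686 -0.5987]
yellow (array([ 0.489 , -0.1183]), 0.027454093098640442, np.float64(0.03644170970590277))
pink (array([ 0.6328, -0.108 ]), 0.02740308828651905, np.float64(0.03649112015452982))
{0: array([ 0.4897, -0.1187]), 1: array([ 0.5615, -0.1135]), 2: array([ 0.6333, -0.1083])}
1542 [ 0.5623 -0.1135] [0.0646 0.0667] 3.81 0.0215
368 [ 0.4902 -0.1187] [0.0641 0.0671] 4.12 0.0215
grip 195 [0.5528 0.0107] [0.0146 0.0254] 5.2 0.0609
t28.4 [ 0.5596 -0.1995  0.3381] w0.0920 gf 0.0 F [ 0.5926  0.0488 -0.0899]
```

```bash
cat >> h.py <<'E'
IY=0.0665; UX=np.array([np.cos(IY),np.sin(IY)]); UY=np.array([-np.sin(IY),np.cos(IY)]); ORG=np.array([.5763,-.3328])
E
python3 - <<'E'
from h import *
g=np.array([.5526,.0103]); Q=best([*g,.11],TY)
env.reach([*g,.11],Q); env.movel([*g,.026],Q,0.1); effector.grasp(35); st()
yaw=0 if Q[0,1]>0 else np.pi
Q2=R(IY+yaw)
def go(d,rate): env.movel([*(ORG+(125+d)/1000*UY),.026],Q2,rate); return st()
go(110,.08); go(5,.08)
for d in (2,0,-1,-2,-3,-4,-5):
    s=go(d,.03)
    if s["wrist_force"]@np.array([*UY,0])>12: print("stop",d); break
p,w=cloud("scene"); cv2.imwrite("pics/s6.png",p[150:400,50:450,::-1])
print([ (x["at"],x["score"]) for x in tip_of("scene","tray_grip")[:1]])
E
```

```text
t31.8 [0.5528 0.0103 0.026 ] w0.0159 gf 35.0 F [ 0.7826 -0.2888 -1.2249]
t33.3 [ 0.5607 -0.0986  0.026 ] w0.0161 gf 35.0 F [0.9668 0.3901 0.579 ]
t34.7 [ 0.5676 -0.2034  0.026 ] w0.0159 gf 35.0 F [-0.0654  0.0831  2.0059]
t35.0 [ 0.5679 -0.206   0.026 ] w0.0156 gf 35.0 F [0.4877 1.4538 1.7852]
t35.2 [ 0.5681 -0.208   0.026 ] w0.0158 gf 35.0 F [-0.0088  2.7674  1.5373]
t35.5 [ 0.5681 -0.2089  0.026 ] w0.0156 gf 35.0 F [0.2974 4.0728 0.9525]
t35.7 [ 0.5684 -0.209   0.026 ] w0.0156 gf 35.0 F [0.6397 5.436  1.7396]
t36.0 [ 0.5684 -0.209   0.0261] w0.0156 gf 35.0 F [-0.0736  7.6356  2.2319]
t36.2 [ 0.5684 -0.209   0.0261] w0.0159 gf 35.0 F [0.7792 8.9335 2.2867]
t36.5 [ 0.5684 -0.209   0.0261] w0.0156 gf 35.0 F [-0.5587 10.2635  2.8892]
[([0.5692, -0.2074, 0.0654], 0.64)]
```

View pics/s6.png

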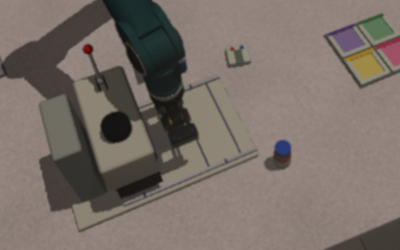

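The tray is home: the TCP stopped at y=-0.209 with the force building. I'll release it, then locate and grasp the lever ball.

Run:
```python
from h import *
s=env.sense(); p0=np.array(s["ee_pos"]); effector.release(); env.movel(p0+[0,0,.1],None,.15)
P=[.5,-.12,.42]; env.movel(P,None,.25); 
s=st()
def red(c):
    p,w=cloud(c); h=cv2.cvtColor(p,cv2.COLOR_RGB2HSV)
    m=((h[...,0]<8)|(h[...,0]>172))&(h[...,1]>130)&(w[...,2]>.2)&(w[...,2]<.33)&(np.hypot(w[...,0]-.46,w[...,1]+.34)<.08)
    q=w[m]
    if len(q)<6: print(c,len(q)); return
    from scipy.optimize import least_squares
    f=least_squares(lambda x:np.linalg.norm(q-x,axis=1)-.011,q.mean(0)-[0,0,.008],loss="soft_l1",f_scale=.001)
    print(c,len(q),f.x,np.median(q,0),q.max(0),f.cost)
red("scene"); red("side")
for c in("scene","side"): nets(c,["lever_ball","lever_pivot"],1)
P=[.46,-.42,.46]; env.reach(P,best(P,IY+np.pi/2)); red("wrist"); st()
Q=R(0); print(env.sense()["tcp_rot"])
```

```text
t40.0 [ 0.4995 -0.1205  0.4187] w0.0918 gf 0.0 F [-0.314   0.1296 -0.2341]
scene 76 [ 0.458  -0.3413  0.2883] [ 0.4628 -0.341   0.2945] [ 0.4713 -0.3326  0.3005] 5.0651770662028036e-05
side 0
scene lever_ball [([0.4615, -0.3431, 0.2882], 0.62)]
scene lever_pivot [([0.5006, -0.3385, 0.2257], 0.76)]
side lever_ball [([0.4627, -0.3386, 0.2854], 0.5)]
side lever_pivot [([0.5016, -0.3372, 0.2197], 0.78)]
wrist 201 [ 0.4581 -0.3403  0.2871] [ 0.4599 -0.3407  0.2957] [ 0.4687 -0.3309  0.2995] 2.9154794578105005e-05
t41.5 [ 0.4609 -0.4182  0.4602] w0.0919 gf 0.0 F [ 0.1245 -0.0145  0.0058]
[[ 0.9975  0.0702  0.0004]
 [ 0.0702 -0.9975  0.0004]
 [ 0.0004 -0.0004 -1.    ]]
```

```bash
cat >> h.py <<'E'
PIV=np.array([.5015,-.3379]); PZ=.225
QL=R(IY+np.pi/2)
QL=R(IY-np.pi/2)
def ballp(th,r=.0755):
    a=np.radians(70)-th; xy=PIV-r*np.cos(a)*UX+0*UY; return np.array([*xy,PZ+r*np.sin(a)-.019])
E
python3 - <<'E'
from h import *
b=np.array([.4583,-.3408,.2685]); Q=best(b+[0,0,.09],IY+np.pi/2)
print(ballp(.25))
env.reach(b+[0,0,.09],Q); env.movel(b,Q,.1); effector.grasp(25); st()
for th in (.35,.5,.65,.8,.9,.95,.99):
    env.movel(ballp(th),Q,.06); s=st()
env.pause(0.3)
p,w=cloud("scene"); cv2.imwrite("pics/s7.png",cv2.resize(p[150:350,50:350,::-1],None,fx=2,fy=2))
nets("scene",["lever_ball"]); nets("side",["lever_ball"]); env.pause(2.4); st()
E
```

```text
[ 0.459  -0.3407  0.2684]
t44.2 [ 0.4583 -0.3403  0.2685] w0.0205 gf 25.0 F [-0.9095  1.3889  1.6895]
t44.5 [ 0.4526 -0.3407  0.2641] w0.0200 gf 25.0 F [-2.9928  2.8442  4.8854]
t44.8 [ 0.4447 -0.3412  0.2557] w0.0202 gf 25.0 F [-1.7331  3.2907  2.2113]
t45.2 [ 0.438  -0.3417  0.2463] w0.0201 gf 25.0 F [-1.0295  3.8786 -0.8336]
t45.5 [ 0.4328 -0.342   0.2364] w0.0203 gf 25.0 F [ 0.9093  3.9296 -3.7944]
t45.8 [ 0.4302 -0.3422  0.2296] w0.0199 gf 25.0 F [ 1.4727  4.5909 -3.0531]
t46.0 [ 0.4292 -0.3423  0.2263] w0.0204 gf 25.0 F [ 1.036   5.0792 -1.1181]
t46.3 [ 0.4285 -0.3424  0.2236] w0.0202 gf 25.0 F [-0.1424  4.0823 -0.3417]
scene lever_ball [([0.4315, -0.3452, 0.2431], 0.77), ([0.5025, -0.3397, 0.2261], 0.17)]
side lever_ball [([0.4627, -0.3386, 0.2854], 0.5)]
t49.1 [ 0.4285 -0.3424  0.2236] w0.0204 gf 25.0 F [ 0.3622  5.0873 -0.3264]
```

View pics/s7.png

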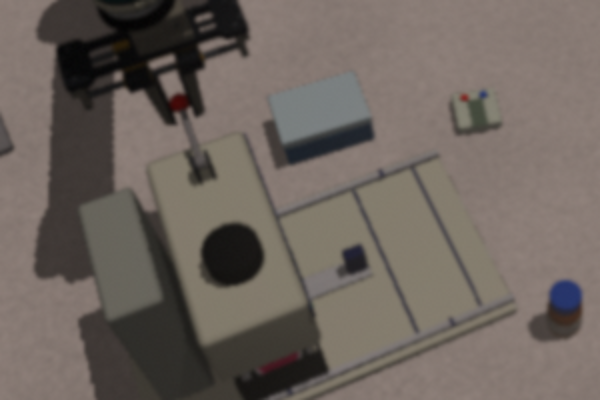

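The ball at (180,103) is low, between the fingers. No end-stop force showed, so I'll press a little further, hold, and then raise it.

Run:
```python
from h import *
Q=np.array(env.sense()["tcp_rot"])
for th in (1.02,1.05,1.08):
    env.movel(ballp(th),Q,.04); s=st()
    if s["wrist_force"][2]>8: break
env.pause(3.0); st()
p,w=cloud("scene"); h=cv2.cvtColor(p,cv2.COLOR_RGB2HSV)
m=((h[...,0]<8)|(h[...,0]>172))&(h[...,1]>130)&(w[...,2]>.2)&(w[...,2]<.33)&(np.hypot(w[...,0]-.43,w[...,1]+.34)<.08)
print(w[m].max(0),m.sum()); nets("scene",["lever_ball","hood_edge"],1)
```

```text
t49.4 [ 0.4284 -0.3425  0.2227] w0.0202 gf 25.0 F [-2.1858  7.4251  7.719 ]
t49.6 [ 0.4284 -0.3425  0.2216] w0.0201 gf 25.0 F [-3.6371  8.1677 15.8388]
t52.6 [ 0.4284 -0.3426  0.2216] w0.0200 gf 25.0 F [-3.4828  7.403  14.5224]
[ 0.4399 -0.3322  0.2608] 62
scene lever_ball [([0.4318, -0.345, 0.2457], 0.64)]
scene hood_edge []
```

The end stop is confirmed and it was held for 3 s. Now I'll raise the lever.

Run:
```python
from h import *
Q=np.array(env.sense()["tcp_rot"])
for th in (.9,.75,.6,.45,.3,.15,.05,0.,-.04,-.07,-.1,-.13):
    env.movel(ballp(th),Q,.06); s=st()
    f=s["wrist_force"]; 
    if th<=0 and np.hypot(f[0],f[2])>10: break
s=env.sense(); effector.release(); env.movel(np.array(s["ee_pos"])+[0,0,.09],Q,.12)
P=[.46,-.42,.46]; env.reach(P,Q)
for c in ("wrist","scene"):
    p,w=cloud(c); h=cv2.cvtColor(p,cv2.COLOR_RGB2HSV)
    m=((h[...,0]<8)|(h[...,0]>172))&(h[...,1]>130)&(w[...,2]>.2)&(w[...,2]<.33)&(np.hypot(w[...,0]-.47,w[...,1]+.34)<.08)
    q=w[m]
    from scipy.optimize import least_squares
    if len(q)>5:
        x=least_squares(lambda x:np.linalg.norm(q-x,axis=1)-.011,q.mean(0)-[0,0,.008],loss="soft_l1",f_scale=.001).x
        print(c,len(q),x,"theta",np.radians(70)-np.arctan2(x[2]-PZ,PIV[0]-x[0]))
    nets(c,["lever_ball"],1)
```

```text
t53.1 [ 0.4313 -0.3422  0.2307] w0.0200 gf 25.0 F [1.7155 4.4135 0.5925]
t53.5 [ 0.4355 -0.3419  0.2408] w0.0205 gf 25.0 F [ 2.5866  4.7926 -0.5893]
t53.8 [ 0.4412 -0.3416  0.2506] w0.0205 gf 25.0 F [ 3.7536  5.0545 -2.2418]
t54.2 [ 0.4484 -0.3411  0.2594] w0.0201 gf 25.0 F [ 1.6656  5.2837 -3.2923]
t54.5 [ 0.4567 -0.3406  0.2669] w0.0201 gf 25.0 F [ 0.431   5.3944 -5.1424]
t54.9 [ 0.466  -0.3399  0.273 ] w0.0201 gf 25.0 F [ 0.0513  4.7752 -4.7692]
t55.1 [ 0.4724 -0.3395  0.2761] w0.0201 gf 25.0 F [ 0.4087  5.9421 -5.6098]
t55.4 [ 0.4753 -0.3393  0.2773] w0.0203 gf 25.0 F [-2.1821  5.999  -4.5558]
t55.6 [ 0.4767 -0.3392  0.2778] w0.0202 gf 25.0 F [-4.9789  5.2251 -4.9983]
t55.9 [ 0.4767 -0.3392  0.2778] w0.0202 gf 25.0 F [-10.8393   6.5883  -3.4708]
wrist 222 [ 0.4747 -0.339   0.2957] theta 0.012805957281463609
wrist lever_ball [([0.4723, -0.3397, 0.2958], 0.8)]
scene 69 [ 0.4744 -0.3399  0.2966] theta 0.012815129495891808
scene lever_ball [([0.4761, -0.3399, 0.2951], 0.52)]
```

Run:
```python
from h import *
g=np.array([.5684,-.209]); 
env.movel([.5,-.12,.42],None,.3)
Q=best([*g,.13],IY); env.reach([*g,.13],Q); env.movel([*g,.026],Q,.1); effector.grasp(35); s=st()
a=np.array(s["ee_pos"])[:2]
for d in (.1,.2): env.movel([*(a+d*UY),.026],Q,.08); st()
p0=np.array(env.sense()["ee_pos"]); effector.release(); env.movel(p0+[0,0,.1],Q,.15)
P=[0.56,-0.21,0.34]; env.reach(P,best(P,0.0)); p,w=cloud("wrist"); cv2.imwrite("pics/w8.png",p[:,:,::-1])
for c in ("yellow","pink"):
    b=blob(p,w,c,0.006,0.06); print(c,b and (b["circ"],b["r"],b["z"]))
for r in rects(w,(p.max(-1)<70)&(abs(w[...,2]-0.021)<0.01)&(np.hypot(w[...,0]-.563,w[...,1]+.133)<.05),100,2): print(*r)
print("load",ORG+.2*UY); nets("scene",["load_mark","tray"],1); st()
```

```text
t63.3 [ 0.5684 -0.209   0.026 ] w0.0158 gf 35.0 F [-0.3211  0.1685 -0.4624]
t64.7 [ 0.5617 -0.1086  0.026 ] w0.0158 gf 35.0 F [ 0.1955  3.059  -1.436 ]
t66.1 [ 0.5551 -0.0088  0.026 ] w0.0158 gf 35.0 F [ 0.1738  2.3681 -1.1755]
yellow (array([ 0.4894, -0.1327]), 0.02747165411710739, np.float64(0.036674259114233554))
pink (array([ 0.6343, -0.1271]), 0.027566201984882355, np.float64(0.036845832883553475))
1230 [ 0.563  -0.1323] [0.0632 0.0668] 4.11 0.0217
load [ 0.563  -0.1332]
scene load_mark [([0.5584, -0.1293, 0.0106], 0.8)]
scene tray []
t69.4 [ 0.56   -0.2083  0.3385] w0.0922 gf 0.0 F [-0.5426  0.0958 -0.0097]
```

View pics/w8.png

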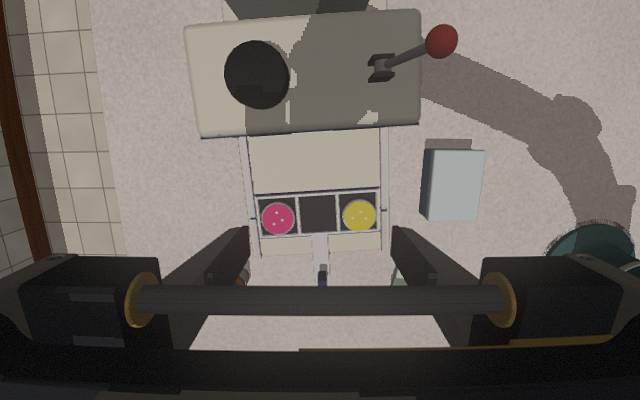

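The picture shows pink (278,219) and yellow (359,215) in their nests, and the lever up. The tray is 1 mm from its mark. Now I'll put the dishes away.

Run:
```python
from h import *
ok=True
for xy,dst in (([.4897,-.1332],[.548,.328]),([.6343,-.1271],[.5415,.4276])):
    pick(xy,.0265,IY)
    ok=place(dst,.0145,.0637)
    if not ok: break
P=[0.52,0.27,0.34]; env.reach(P,best(P,0.0)); p,w=cloud("wrist"); cv2.imwrite("pics/w9.png",p[:,:,::-1])
for c in ("yellow","pink"):
    b=blob(p,w,c,0.018,0.06,near=(.545,.38),rad=.12,smin=110); print(c,b and (b["circ"],b["r"],b["z"]))
P=[0.56,-0.21,0.34]; env.reach(P,best(P,0.0)); p,w=cloud("wrist")
for r in rects(w,(p.max(-1)<70)&(abs(w[...,2]-0.021)<0.01)&(np.hypot(w[...,0]-.563,w[...,1]+.133)<.12),100,3): print(*r)
st()
```

```text
t71.7 [ 0.4899 -0.1332  0.0267] w0.0591 gf 20.0 F [-0.0581  0.9739  3.3042]
t75.7 [0.5481 0.3276 0.0902] w0.0592 gf 20.0 F [-0.7725 -1.517   0.3106]
t76.8 [0.5484 0.3281 0.0148] w0.0593 gf 20.0 F [-0.0052  0.4973 -0.5974]
t81.0 [ 0.6344 -0.1271  0.0266] w0.0595 gf 20.0 F [ 1.039   0.8662 -0.2967]
t85.6 [0.5416 0.4272 0.09  ] w0.0593 gf 20.0 F [ 0.4303 -0.4106 -0.3143]
t86.7 [0.5419 0.4278 0.0148] w0.0593 gf 20.0 F [ 0.1637 -0.8532  0.0993]
yellow (array([0.5481, 0.3285]), 0.027485836297273636, np.float64(0.023557529570106872))
pink (array([0.5413, 0.4285]), 0.02713843807578087, np.float64(0.02363912860253864))
1520 [ 0.6352 -0.1278] [0.0647 0.067 ] 3.96 0.0215
1512 [ 0.5631 -0.1324] [0.0644 0.0666] 4.02 0.0215
1497 [ 0.4911 -0.1377] [0.064  0.0665] 3.43 0.0215
t91.0 [ 0.5606 -0.2086  0.3397] w0.0921 gf 0.0 F [ 0.3319 -0.0319 -0.0315]
```

View pics/w9.png

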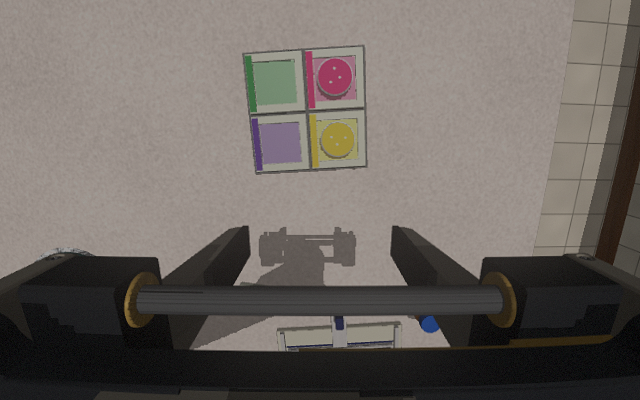

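Pink (335,77) and yellow (337,139) lie centred in their own compartments, with their tops at 23.5 mm as expected. I'll check once more and hand in.

Run:
```python
from h import *
p,w=cloud("scene"); ok=True
for c,t in (("yellow",(.548,.328)),("pink",(.5415,.4276))):
    b=blob(p,w,c,0.018,0.06,near=t,rad=.06); print(c,b and b["circ"]); ok&=b is not None and np.hypot(*(b["circ"]-t))<.005
if ok: print(workorder.finish_job())
```

```text
yellow [0.5446 0.3255]
pink [0.5388 0.4254]
the job is handed in; nothing more can be done
None
```

The job is handed in: both dishes on the bench (pink and yellow) were imaged with the lever held fully down for over 3 s and put away in their own compartments, with the lever up and the tray about 1 mm from its loading mark by my last measurements; no verdict was returned.

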